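# Latch the tile polisher's lid and hold its run key turned

### The job

Start the bench tile polisher: turn the red turnbutton a quarter turn clockwise so that it lies across the edge of the clear lid, then take the key from its wooden stand, push it fully home into the key switch past the sticky pins, and only then turn it a full quarter turn clockwise. The switch springs back by itself, so finish still gripping the key and holding it turned; leave the lid shut and the jars, tape and mug where they stand.

Things in the scene. Friction and masses are not known exactly. Their poses are not given: they have to be found in the camera images.
- polisher: fixed blue machine housing, 200 (x) by 300 (y) by 70 mm high; origin at the centre of its underside, x to its back, y to its left, z up. A clear lid (150 x 150 x 6 mm, black frame, hinged at its left edge) lies on the deck over a dish of tiles in the left half; turnbutton and key switch are on the deck at the right. Place and yaw change each time.
- lid (a joint): hinge of the clear lid: 0 shut (as it starts), grows as it opens
- button_pivot (a point): on the turnbutton's vertical turning axis, at the top of its bar, 23 mm above the deck; axes as the polisher's. The red bar is 64 mm long, 12 mm wide, 14 mm high (its underside 9 mm above the deck), centred on the axis; the lid's edge runs along the polisher's x, 24 mm to the left (+y) of the axis, and is 6 mm high.
- turnbutton (a joint): angle of the red bar, clockwise from above: 0 = bar along the polisher's x (beside the lid, open), 1.57 = bar along the polisher's y (across the lid's edge, secured); starts at 0 to 0.35, stop at 1.6; stays where it is left, friction about 0.04 N m
- keyway (a point): centre of the key slot's mouth, on top of the 50 x 50 mm aluminium face plate, 75 mm above the desk; axes as the polisher's. Slot 18.5 mm along the polisher's x, 7.5 mm along its y, bevelled 1.5 mm. Plate fixed, 5 mm thick: the key turns only with its blade wholly below it. Spring pins with dry friction grip it 12 to 24 mm below the mouth: a push of 10 to 20 N passes; rocking helps.
- key_plug (a joint): angle of the plug under the face plate (slot 18 x 7 mm, 31 mm deep), clockwise from above: 0 = slot along the polisher's x (rest, key goes in and out), stop at 1.6. A spring (about 0.03 N m at rest, 0.12 N m at a quarter turn) drives it back to 0. The key has up to about 0.13 rad of play in it and cannot come out while turned.
- switch_key: loose key, 67 mm long, about 35 g, starts upright in the stand. Origin at the blade's tip, z up to the head. Steel blade 16 (x) by 5 mm (y), z 0 to 22 mm, tip bevelled; round neck 5.4 mm, z 22 to 31; black head with yellow panels 34 (x) by 10 mm (y), z 31 to 67, gripped across its y. Alike after half a turn about z. Home when the head rests on the face plate: origin 31 mm below keyway.
- key_stand: fixed wooden block 55 (x) by 75 (y) by 40 mm high, origin at the centre of its underside; the key stands in a loose slot in its top, blade width along the stand's x, head resting on the top. Place and yaw change each time.
- jar_red: bystander: small glass jar with black lid, 49 mm across, 59 mm high; origin at its underside
- jar_gold: bystander: small glass jar with pale lid and yellowish tiles, 49 mm across, 66 mm high; origin at its underside
- tape_roll: bystander: tan roll of tape lying flat, 83 mm across, 19 mm high; origin at its underside
- mug: bystander: white spotted mug, 78 mm across and 114 mm over the handle, 93 mm high; origin at its underside

How it is judged:
By the outcome, as a careful person would: the job done as asked, in the order asked, and still so for the second after the job is handed in, while the arm keeps its last pose, push and grip.
It also fails if it takes over 67 s, if anything falls off the work surface, if the arm or the gripper's body presses on something with over 40 N, if the wrist force passes 120 N, or if a joint passes its speed limit or range.

### The arm

A 6-joint arm with a two-finger parallel gripper is mounted at the origin on the work surface; the furniture and walls round the work are solid. World frame = base frame: x ahead of the robot, y to its left, z up, the work surface at z = 0. Lengths are in mm, angles in degrees, forces in N, time in s.
With the tool pointing down it reaches from about 350 to 850 mm from the base axis. Payload 8.1 kg.
Tool frame: the origin (TCP) lies at the very end of the fingers, on their centre line; the grasp point (between the pads) lies 19 mm behind it (r.grasp_offset is the distance from the TCP to the grasp point, in mm); z points along the fingers, y is the line along which they close (so a half turn about z gives the same grasp; the last joint's range is limited). The gripper opens to 85 mm and grips with 20 to 120 N. Pads are 22 mm wide; open, the fingers measure 114 mm over their backs; the gripper's body (76 mm by 85 mm) begins 54 mm behind the grasp point. The pads swing forward as they close: fully open they stand 13 mm farther back than shut.
Start: joints at [-69.866, 7.471, 85.268, -0, 87.261, -4.893], TCP at [253.845, -543.662, 231.292] pointing down, gripper open.
Joint ranges: [-169.43, 169.43], [-51.17, 129.36], [1.28, 143.12], [-76.62, 256.62], [0, 156.53], [-152.29, 152.29]. Speed limits (degrees/s): [136.94, 136.94, 159.86, 180, 180, 180].

### API

Orientations are given as [roll, pitch, yaw] about the fixed x, y, z axes, in that order (R = Rz(yaw) Ry(pitch) Rx(roll)).
In Python, from bench import r gives the robot as it stands.
- The arm moves only by the tool carry_out, never from a script. Its argument "commands" is a list of rows, each an object with "jaw": the finger opening in m, from 0 to 0.0854; "translation": the shift along the tool's x, y, z in m, a list of three; "spin": the turn about the tool's z in rad. A call has exactly 8 rows; each row shifts and turns the commanded pose from where the row before left it, along the tool's axes as they then stand; what a row does not reach is not made up. A row lasts 1/12 s, in which the tool goes at most 41.7 mm and 7.16 degrees, less where a joint would pass 70% of its speed; a pose out of reach is approached as far as the arm can. A call is refused whole if a number of a shift passes 0.0417 or a number of a turn 0.125, either way. A call with a gripper value outside its range is refused whole. The fingers move at their own pace and stop on an object; "squeeze" is the grip in N (left out, the last holds). Time passes only in rows, so rows that do not move let the fingers close, or fill a call up. It gives the time, the measured TCP pose, the force, the opening and the grip force at its end, in the units of the state.
- r.sense(): the state, without advancing time (a new reading comes with each control period).
- r.snapshot(name): name is "side" or "top"; returns a dict with "pixels" (480x640x3 uint8, blue, green, red), "K" (3x3 intrinsics, pixels), "extrinsics" (4x4, takes a point from camera to world coordinates). Camera axes: x right, y down, z forward; pixel columns grow to the right and rows downward; lengths in mm; the calibration is good to about 2 mm. A picture is of the moment at which its call begins. There is no depth.
- r.hand_in(): hands the job in; it is judged then, once.
Trained networks look in a picture, given as the dict that the camera call returned (one of the last four; its "shot" number tells which), for a name from the list of things; names that differ only in an ending like _2 or _b are one class to them, and where a whole thing is asked for, a point or a joint stands for the part that bears it (a point fixed in the world has none). Each returns a list of dicts, best first, with "score" (0 to 1); they miss things now and then, are a little off and sometimes report something else, mostly with a low value. They report only what shows in the picture. A call takes as long as a camera call.
- r.spot_in(picture, target): "xy" ([column, row] in pixels, amid what is visible of it).
- r.regions_of(picture, target): "pixels" (480x640 bool, what is visible of it) and "xy" ([column, row] in pixels, amid what is visible of it).
- r.landmark_of(picture, target): "xy" ([column, row] in pixels: a listed point, or the origin of a listed thing).
The state is a dict: "time": time; "joint_pos": joint angles; "qd": joint speeds; "joint_efforts": joint torques, N m; "tool_pos": TCP position; "tcp_rot": TCP orientation; "ft_force": force on the tool from outside, world axes, zero at the start; "wrist_torque": the same for the moment, N m; "finger_gap": finger opening in mm; "grip_force": force on a finger pad.
Only numpy, scipy, OpenCV 4.12 (cv2) and the standard library are available. Lean on these libraries where they do the work, as an engineer would, in place of code of your own. Each camera call takes 0.05 s, during which the arm holds its last target. There are 200 camera calls.

## Working session

There is one attempt and no reset: what is moved stays moved. The work goes in short steps, Python scripts to look and compute and a tool call to move; the robot and the scene stay as the last step left them, time stands still between calls to the robot, and variables do not carry over. Pictures are saved under pics/ and viewed, at most 10 in all, crops included, and the job is handed in when it is done.

Besides the shell and the picture viewer there is one more tool, called after ">>>" by a JSON object that holds its "fn" and its "kwargs", one argument or row to a line. carry_out: Moves the arm, as the interface text tells. Its arguments: {"type":"object","properties":{"commands":{"type":"array","items":{"type":"object","properties":{"jaw":{"type":"number"},"translation":{"type":"array","items":{"type":"number"}},"spin":{"type":"number"}}}},"squeeze":{"type":"number"}},"required":["commands"]}

```bash
mkdir -p pics; ls
cat > h.py <<'E'
from bench import r
import numpy as np, cv2
def ray(p,uv):
    E=np.array(p["extrinsics"]);K=np.array(p["K"])
    d=E[:3,:3]@np.linalg.solve(K,[uv[0],uv[1],1.0]);return E[:3,3],d
def atz(p,uv,z):
    o,d=ray(p,uv);return o+d*(z-o[2])/d[2]
def proj(p,X):
    E=np.array(p["extrinsics"]);c=E[:3,:3].T@(np.array(X,float)-E[:3,3]);u=np.array(p["K"])@c;return u[:2]/u[2]
def tri(ps,uvs):
    A=np.zeros((3,3));b=np.zeros(3)
    for p,uv in zip(ps,uvs):
        o,d=ray(p,uv);d=d/np.linalg.norm(d);M=np.eye(3)-np.outer(d,d);A+=M;b+=M@o
    return np.linalg.solve(A,b)
E
python3 - <<'E'
from h import *
ps={}
for n in("top","side"):
    p=r.snapshot(n);ps[n]=p;cv2.imwrite(f"pics/{n}0.png",p["pixels"])
    E=np.array(p["extrinsics"]);print(n,E[:3,3].round(),E[:3,2].round(2))
L={}
for t in["polisher","button_pivot","keyway","switch_key","key_stand","jar_red","jar_gold","tape_roll","mug"]:
    for n in ps:
        q=r.landmark_of(ps[n],t);
        if q: L[t,n]=q[0]["xy"];print(t,n,np.round(q[0]["xy"],1),round(q[0]["score"],2))
    if (t,"top")in L and (t,"side")in L: print("   tri",tri([ps["top"],ps["side"]],[L[t,"top"],L[t,"side"]]).round(1))
print(r.sense())
E
```

```text
pics
top [ 449.   35. 1336.] [ 0.1  -0.02 -0.99]
side [ 271. 1149.  796.] [ 0.23 -0.82 -0.52]
polisher top [320.4 255. ] 0.68
polisher side [345.4 287.6] 0.97
   tri [548.3  43.3  -7.6]
button_pivot top [334.6 240.7] 0.55
button_pivot side [335.6 237.7] 0.88
   tri [581.1   1.5  95.2]
keyway top [354.7 268.2] 0.91
keyway side [375.9 237. ] 0.66
   tri [501.2 -55.3  76. ]
switch_key top [436.6 286.9] 0.63
switch_key side [417.7 213.3] 0.54
   tri [ 440.  -305.1   15.5]
key_stand top [433.7 288.5] 0.59
key_stand side [418.3 215.5] 0.66
   tri [ 436.2 -296.4   13.9]
jar_red top [210.2 311. ] 0.86
jar_red side [397.3 403. ] 0.68
   tri [378.7 376.    3. ]
jar_gold top [445.9 207.2] 0.85
jar_gold side [332.1 198.3] 0.58
   tri [ 685.7 -345.9   10.9]
tape_roll top [400.3 179.4] 0.78
tape_roll side [290.6 221.4] 0.95
   tri [ 772.1 -212.2   -1.9]
mug top [215.4 230.7] 0.56
mug side [349.1 288.2] 0.35
   tri [539.8 306.8 188.2]
{'time': 1.0, 'joint_pos': array([-6.98653207e+01,  7.47237831e+00,  8.52667152e+01,  1.56881404e-03,
        8.72624665e+01, -4.89137739e+00]), 'qd': array([ 0.05686918, -0.04183122, -0.10697641,  0.02518377, -0.0777959 ,
       -0.0660133 ]), 'joint_efforts': array([ 5.75218583e-04, -5.69332373e+01, -5.00876892e+01, -7.39890061e-05,
        1.17086511e-03, -3.07410494e-05]), 'tool_pos': array([ 253.86497017, -543.65213983,  231.28998457]), 'tcp_rot': array([-1.79998579e+02, -1.69433632e-03,  2.50259817e+01]), 'ft_force': array([0.3800563 , 0.49135255, 0.7065962 ]), 'wrist_torque': array([0.01758303, 0.00135237, 0.03920224]), 'grip_force': 0.0, 'finger_gap': 85.53848957270722}
```

Run:
```python
import cv2
a=cv2.imread("pics/top0.png")[160:340,260:500];cv2.imwrite("pics/t1.png",cv2.resize(a,(800,600),interpolation=cv2.INTER_CUBIC))
a=cv2.imread("pics/side0.png")[170:350,260:500];cv2.imwrite("pics/s1.png",cv2.resize(a,(800,600),interpolation=cv2.INTER_CUBIC))
```

```text
(no output)
```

View pics/t1.png

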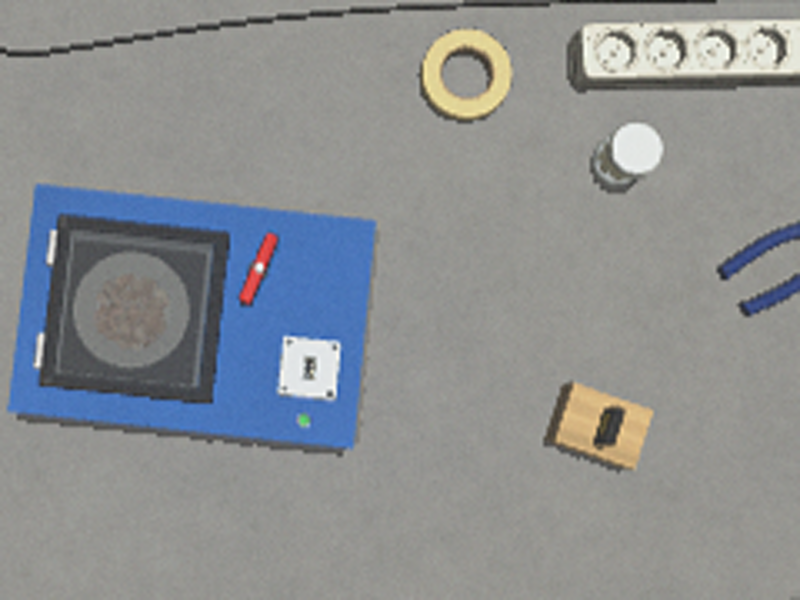

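View pics/s1.png

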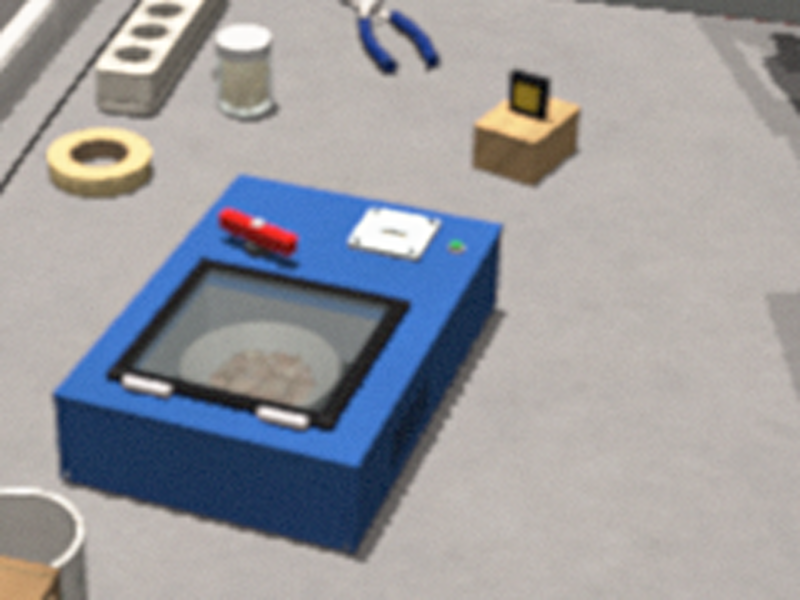

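The top view shows the machine at yaw of about -6°, with the bar at crop (258,268), the plate at (310,368) and the key at (609,425). The side view agrees. Next I'll measure these by segmentation.

```bash
cat > meas.py <<'E'
from h import *
def comp(mask,uv=None):
    n,l,s,c=cv2.connectedComponentsWithStats(mask.astype(np.uint8))
    i=1+np.argmax(s[1:,4]);return l==i
def axes(p,mask,z):
    v,u=np.nonzero(mask);o=np.array([atz(p,(a,b),z)[:2] for a,b in zip(u,v)])
    w,V=np.linalg.eigh(np.cov(o.T));d=V[:,1];return o.mean(0),np.degrees(np.arctan2(d[1],d[0])),4*np.sqrt(w[::-1]),len(u)
def rect(p,mask,z):
    c,_=cv2.findContours(mask.astype(np.uint8),0,1);c=max(c,key=cv2.contourArea)[:,0]
    o=np.array([atz(p,x,z)[:2] for x in c],np.float32);return cv2.minAreaRect(o)
E
python3 - <<'E'
from meas import *
T=r.snapshot("top");S=r.snapshot("side")
im=T["pixels"].astype(int);b,g,rr=im[...,0],im[...,1],im[...,2]
box=np.zeros(b.shape,bool);box[200:300,255:380]=1
hsv=cv2.cvtColor(T["pixels"],cv2.COLOR_BGR2HSV)
blue=comp((hsv[...,0]>95)&(hsv[...,0]<125)&(hsv[...,1]>120)&(hsv[...,2]>120)&box)
print("deck rect",rect(T,blue,70),axes(T,blue,70))
v,u=np.nonzero(blue);
red=comp((rr>120)&(g<80)&(b<80)&box);print("red",axes(T,red,93),rect(T,red,93))
pl=np.zeros_like(box);pl[255:285,338:368]=1
white=comp((im.min(2)>170)&pl);
c,_=cv2.findContours(white.astype(np.uint8),0,1);f=np.zeros(box.shape,np.uint8);cv2.drawContours(f,c,-1,1,-1)
print("plate",axes(T,f>0,75),rect(T,f>0,75))
kb=np.zeros_like(box);kb[276:298,430:456]=1
kd=comp((im.max(2)<90)&kb);
for z in(40,90,107):print("keydark",z,axes(T,kd,z))
st=r.regions_of(T,"key_stand")[0]["pixels"];wd=comp(st);print("stand",rect(T,wd,40),axes(T,wd,40))
for n,P in(("top",T),("side",S)):
    for t in("switch_key","key_stand"):
        q=r.regions_of(P,t)
        if q: print(n,t,q[0]["xy"],q[0]["score"],q[0]["pixels"].sum())
    k=r.regions_of(P,"switch_key")[0]["pixels"];vv,uu=np.nonzero(k);print(uu.min(),uu.max(),vv.min(),vv.max())
kT=[*r.regions_of(T,"switch_key")[0]["xy"]];kS=[*r.regions_of(S,"switch_key")[0]["xy"]]
print("key tri",tri([T,S],[kT,kS]))
for n,P in(("T",T),("S",S)):
  q=r.regions_of(P,"turnbutton")
  if q: print(n,q[0]["xy"],q[0]["score"])
# side plate
si=S["pixels"].astype(int);m=np.zeros_like(box);m[225:252,355:400]=1
w=comp((si.min(2)>150)&m);c,_=cv2.findContours(w.astype(np.uint8),0,1);f=np.zeros(box.shape,np.uint8);cv2.drawContours(f,c,-1,1,-1)
print("plate side",axes(S,f>0,75),rect(S,f>0,75))
rs=comp((si[...,2]>120)&(si[...,1]<80)&(si[...,0]<80)&np.pad(np.ones((50,60),bool),((220,210),(310,270))))
print("red side",axes(S,rs,89))
E
```

```text
deck rect ((543.6629028320312, 51.03218078613281), (299.3250427246094, 198.59799194335938), 82.68199157714844) (array([540.52295947,  24.33808845]), np.float64(86.97876457582842), array([368.71474939, 265.35167642]), 3829)
red (array([565.87144126,   0.92974668]), np.float64(157.7699728296678), array([33.51045621, 13.87675544]), 30) ((566.2291870117188, 0.6425886154174805), (10.593873023986816, 28.742448806762695), 67.03123474121094)
plate (array([496.26082634, -48.89487497]), np.float64(-158.1153399472912), array([57.70658327, 56.72015972]), 297) ((496.1931457519531, -48.76946258544922), (49.27655792236328, 49.551639556884766), 82.47801971435547)
keydark 40 (array([ 439.35653945, -315.65831229]), np.float64(152.2090782595292), array([38.53847935, 19.91320873]), 60)
keydark 90 (array([ 439.73002836, -302.13571289]), np.float64(152.2090782595292), array([37.05156633, 19.14490625]), 60)
keydark 107 (array([ 439.85701459, -297.53802909]), np.float64(152.20907825952924), array([36.54601591, 18.88368341]), 60)
stand ((441.1378479003906, -306.46405029296875), (81.84676361083984, 55.73917770385742), 69.30411529541016) (array([ 440.12155403, -305.12822796]), np.float64(68.57739619167486), array([100.15854946,  64.52016296]), 424)
top switch_key [318.0, 256.5] 0.54 7143
top key_stand [436.1, 288.9] 0.97 424
262 372 215 293
side switch_key [417.4, 196.0] 0.73 178
side key_stand [414.6, 213.3] 0.56 592
412 425 191 206
key tri [463.14117648  42.43661876 242.88625974]
T [338.8, 242.2] 0.65
S [333.3, 238.2] 0.51
plate side (array([496.02727695, -48.31444363]), np.float64(96.27540965441766), array([62.81819989, 60.01842627]), 277) ((496.3961486816406, -49.2705078125), (55.59954833984375, 52.8228645324707), 82.22479248046875)
red side (array([581.84771122,  -6.07032201]), np.float64(154.62199661103722), array([75.36627155, 15.00709369]), 72)
```

Run:
```python
from meas import *
from scipy.optimize import least_squares
T=r.snapshot("top");S=r.snapshot("side")
def redm(P,box):
    im=P["pixels"].astype(int);m=(im[...,2]-np.maximum(im[...,0],im[...,1])>45);k=np.zeros(m.shape,bool);k[box[0]:box[1],box[2]:box[3]]=1;return comp(m&k)
rt=redm(T,(225,258,325,350));rs=redm(S,(220,262,315,360))
def cen(m): v,u=np.nonzero(m);return u.mean(),v.mean()
for z in(88,93):print("red T",axes(T,rt,z)," S",axes(S,rs,z))
print("tri red",tri([T,S],[cen(rt),cen(rs)]))
def dark(P,b):
    im=P["pixels"].astype(int);k=np.zeros(im.shape[:2],bool);k[b[0]:b[1],b[2]:b[3]]=1;m=comp((im.max(2)<85)&k)
    c,_=cv2.findContours(m.astype(np.uint8),0,1);f=np.zeros(m.shape,np.uint8);cv2.drawContours(f,c,-1,1,-1);return f>0
kt=dark(T,(276,298,430,456));ks=dark(S,(188,208,408,430))
# side edge-on mask may include yellow panel filled
for n,P,m in(("T",T,kt),("S",S,ks)):
    v,u=np.nonzero(m);print(n,cen(m),m.sum(),u.min(),u.max(),v.min(),v.max(),axes(P,m,58))
print("key tri",tri([T,S],[cen(kt),cen(ks)]))
# silhouettes fit of head box
def sil(P,X,Y,yaw):
    c,s=np.cos(yaw),np.sin(yaw);pts=[]
    for a in(-17,17):
        for b in(-5,5):
            for z in(40,76):pts.append(proj(P,[X+c*a-s*b,Y+s*a+c*b,z]))
    h=cv2.convexHull(np.array(pts,np.float32));f=np.zeros((480*8,640*8),np.uint8)
    cv2.fillConvexPoly(f,np.round((h+.5)*8).astype(int),1);return cv2.resize(f.astype(np.float32),(640,480),interpolation=cv2.INTER_AREA)
from scipy.optimize import minimize
def cost(q,w=(1,1)):
    return w[0]*np.abs(sil(T,q[0],q[1],np.radians(q[2]))-kt).sum()+w[1]*np.abs(sil(S,q[0],q[1],np.radians(q[2]))-ks).sum()
for w in((1,1),(1,0),(0,1)):
    o=minimize(cost,[439,-311,-20],args=(w,),method="Nelder-Mead",options=dict(initial_simplex=[[439,-311,-20],[445,-311,-20],[439,-304,-20],[439,-311,-12]]))
    print(w,o.x.round(1),o.fun)
```

```text
red T (array([5.67244606e+02, 3.90853227e-01]), np.float64(157.453892116543), array([34.51453373, 13.21759527]), 40)  S (array([581.5896386 ,  -5.41384237]), np.float64(150.43402978120133), array([73.91176711, 25.68323142]), 140)
red T (array([5.66770988e+02, 5.28825099e-01]), np.float64(157.453892116543), array([34.37624575, 13.16463687]), 40)  S (array([579.39310653,   2.73827497]), np.float64(150.43402978120136), array([73.38961987, 25.50179308]), 140)
tri red [573.01729964   1.83154118  92.6552369 ]
T (np.float64(442.45454545454544), np.float64(287.5272727272727)) 55 438 446 283 292 (array([ 439.84375986, -310.91791948]), np.float64(152.0017121574233), array([37.85362113, 18.64906007]), 55)
S (np.float64(418.78409090909093), np.float64(197.35227272727272)) 88 413 424 191 205 (array([ 439.46808331, -315.94907381]), np.float64(104.36768856599126), array([96.60472659, 36.7308731 ]), 88)
key tri [ 439.31865629 -310.27945877   60.64755271]
(1, 1) [ 441.7 -310.2  -25.7] 123.375
(1, 0) [ 439.6 -309.6  -22. ] 27.09375
(0, 1) [ 441.  -313.5  -43.2] 79.453125
```

Run:
```python
from meas import *
T=r.snapshot("top");S=r.snapshot("side")
for P,b in((T,(225,258,325,350)),(S,(220,262,315,360))):
    im=P["pixels"].astype(int);k=np.zeros(im.shape[:2],bool);k[b[0]:b[1],b[2]:b[3]]=1
    m=(im[...,2]-np.maximum(im[...,0],im[...,1])>45)&k
    m=cv2.morphologyEx(m.astype(np.uint8),cv2.MORPH_CLOSE,np.ones((5,5)))>0
    print(axes(P,m,91),rect(P,m,91))
im=T["pixels"].astype(int);wd=((im[...,2]-im[...,0]>50)&(im[...,2]>185));k=np.zeros_like(wd);k[270:305,420:460]=1;m=wd&k
print(m.sum(),rect(T,cv2.morphologyEx(m.astype(np.uint8),cv2.MORPH_CLOSE,np.ones((9,9))),40))
```

```text
(array([581.5741894 ,  -6.27775425]), np.float64(155.73788913085656), array([71.16339934, 12.93346679]), 85) ((581.5416870117188, -6.239439010620117), (11.264822959899902, 61.9669075012207), 65.59074401855469)
(array([580.287513 ,  -0.5828459]), np.float64(150.38098251635205), array([73.36425369, 25.5708153 ]), 141) ((581.0341186523438, -1.808877944946289), (23.453441619873047, 68.33827209472656), 60.13212966918945)
375 ((440.7658996582031, -311.6380615234375), (73.29729461669922, 54.76011657714844), 69.30315399169922)
```

>>> {"fn": "carry_out", "kwargs": {
  "commands": [
    {"jaw":0.04,"translation":[0,0,0],"spin":-0.12},
    {"jaw":0.04,"translation":[0,0,0],"spin":-0.12},
    {"jaw":0.04,"translation":[0,0,0],"spin":-0.12},
    {"jaw":0.04,"translation":[0,0,0],"spin":-0.12},
    {"jaw":0.04,"translation":[0,0,0],"spin":-0.12},
    {"jaw":0.04,"translation":[0,0,0],"spin":-0.12},
    {"jaw":0.04,"translation":[0,0,0],"spin":-0.12},
    {"jaw":0.04,"translation":[0,0,0],"spin":-0.12}
  ],
  "squeeze": 20
}}

```text
time: 2.52
tool_pos: [253.8, -543.7, 231.3]
tcp_rot: [-180.0, -0.0, 80.4]
ft_force: [0.3, -0.3, 0.0]
finger_gap: 39.8
grip_force: 0.0
```

>>> {"fn": "carry_out", "kwargs": {
  "commands": [
    {"jaw":0.04,"translation":[0,0,0],"spin":-0.12},
    {"jaw":0.04,"translation":[0,0,0],"spin":-0.12},
    {"jaw":0.04,"translation":[0,0,0],"spin":-0.12},
    {"jaw":0.04,"translation":[0,0,0],"spin":-0.12},
    {"jaw":0.04,"translation":[0,0,0],"spin":-0.12},
    {"jaw":0.04,"translation":[0,0,0],"spin":-0.12},
    {"jaw":0.04,"translation":[0,0,0],"spin":-0.12},
    {"jaw":0.04,"translation":[0,0,0],"spin":-0.12}
  ]
}}

```text
time: 3.18
tool_pos: [253.8, -543.7, 231.3]
tcp_rot: [-180.0, -0.0, 135.4]
ft_force: [1.3, -0.4, -0.0]
finger_gap: 39.9
grip_force: 0.0
```

>>> {"fn": "carry_out", "kwargs": {
  "commands": [
    {"jaw":0.04,"translation":[0,0,0],"spin":-0.12},
    {"jaw":0.04,"translation":[0,0,0],"spin":-0.12},
    {"jaw":0.04,"translation":[0,0,0],"spin":-0.12},
    {"jaw":0.04,"translation":[0,0,0],"spin":0},
    {"jaw":0.04,"translation":[0,0,0],"spin":0},
    {"jaw":0.04,"translation":[0,0,0],"spin":0},
    {"jaw":0.04,"translation":[0,0,0],"spin":0},
    {"jaw":0.04,"translation":[0,0,0],"spin":0}
  ]
}}

```text
time: 3.85
tool_pos: [253.8, -543.7, 231.3]
tcp_rot: [-180.0, -0.0, 155.6]
ft_force: [0.4, 0.0, -0.0]
finger_gap: 40.1
grip_force: 0.0
```

```bash
cat > d.py <<'E'
from h import *
from scipy.spatial.transform import Rotation as Ro
import sys
s=r.sense();R=Ro.from_euler("xyz",s["tcp_rot"],degrees=True).as_matrix()
t=np.array([float(a) for a in sys.argv[1:4]])
print("t",s["time"],"pos",s["tool_pos"].round(1),"rot",s["tcp_rot"].round(2),"F",s["ft_force"].round(1),"M",s["wrist_torque"].round(2),"gap",round(s["finger_gap"],1),"grip",round(s["grip_force"],1),"j6",round(s["joint_pos"][5],1))
if len(t)==3:print("tool shift mm",(R.T@(t-s["tool_pos"])).round(1))
E
python3 d.py 581.5 -6 150
```

```text
t 3.85 pos [ 253.8 -543.7  231.3] rot [-180.     -0.    155.55] F [ 0.4  0.  -0. ] M [-0.05  0.   -0.01] gap 40.1 grip 0.0 j6 -135.4
tool shift mm [-75.7 625.1  81.3]
```

>>> {"fn": "carry_out", "kwargs": {
  "commands": [
    {"jaw":0.04,"translation":[-0.0045,0.037,0],"spin":0},
    {"jaw":0.04,"translation":[-0.0045,0.037,0],"spin":0},
    {"jaw":0.04,"translation":[-0.0045,0.037,0],"spin":0},
    {"jaw":0.04,"translation":[-0.0045,0.037,0],"spin":0},
    {"jaw":0.04,"translation":[-0.0045,0.037,0],"spin":0},
    {"jaw":0.04,"translation":[-0.0045,0.037,0],"spin":0},
    {"jaw":0.04,"translation":[-0.0045,0.037,0],"spin":0},
    {"jaw":0.04,"translation":[-0.0045,0.037,0],"spin":0}
  ]
}}

```text
time: 4.52
tool_pos: [409.3, -287.2, 231.5]
tcp_rot: [-180.0, 0.0, 155.6]
ft_force: [1.0, -0.6, 0.5]
finger_gap: 40.1
grip_force: 0.0
```

>>> {"fn": "carry_out", "kwargs": {
  "commands": [
    {"jaw":0.04,"translation":[-0.0045,0.037,0.01],"spin":0},
    {"jaw":0.04,"translation":[-0.0045,0.037,0.01],"spin":0},
    {"jaw":0.04,"translation":[-0.0045,0.037,0.01],"spin":0},
    {"jaw":0.04,"translation":[-0.0045,0.037,0.01],"spin":0},
    {"jaw":0.04,"translation":[-0.0045,0.037,0.01],"spin":0},
    {"jaw":0.04,"translation":[-0.0045,0.037,0.01],"spin":0},
    {"jaw":0.04,"translation":[-0.0045,0.037,0.01],"spin":0},
    {"jaw":0.04,"translation":[-0.0045,0.037,0.01],"spin":0}
  ]
}}

```text
time: 5.18
tool_pos: [564.2, -32.1, 151.0]
tcp_rot: [180.0, 0.0, 155.6]
ft_force: [1.7, -1.0, -0.6]
finger_gap: 40.0
grip_force: 0.0
```

```bash
python3 d.py 581.5 -6 82
```

```text
t 5.1833 pos [564.2 -32.1 151. ] rot [1.7999e+02 3.0000e-02 1.5559e+02] F [ 1.7 -1.  -0.6] M [-0.03  0.   -0.01] gap 40.0 grip 0.0 j6 -74.0
tool shift mm [-4.9 30.9 69. ]
```

>>> {"fn": "carry_out", "kwargs": {
  "commands": [
    {"jaw":0.04,"translation":[-0.005,0.025,0],"spin":0},
    {"jaw":0.04,"translation":[0,0.006,0],"spin":0},
    {"jaw":0.04,"translation":[0,0,0.02],"spin":0},
    {"jaw":0.04,"translation":[0,0,0.02],"spin":0},
    {"jaw":0.04,"translation":[0,0,0.01],"spin":0},
    {"jaw":0.04,"translation":[0,0,0],"spin":0},
    {"jaw":0.04,"translation":[0,0,0],"spin":0},
    {"jaw":0.04,"translation":[0,0,0],"spin":0}
  ]
}}

```text
time: 5.85
tool_pos: [581.4, -8.3, 102.6]
tcp_rot: [180.0, 0.1, 155.6]
ft_force: [-0.4, 0.0, 0.2]
finger_gap: 39.7
grip_force: 0.0
```

```bash
python3 d.py 581.5 -6 82
python3 - <<'E'
from h import *
o=[]
for n,(x,y) in(("top",(337,240)),("side",(336,238))):
    p=r.snapshot(n);o.append(cv2.resize(p["pixels"][y-50:y+50,x-33:x+33],(396,600),interpolation=cv2.INTER_CUBIC))
cv2.imwrite("pics/b1.png",np.hstack(o))
E
```

```text
t 5.85 pos [581.4  -8.3 102.6] rot [1.7997e+02 9.0000e-02 1.5561e+02] F [-0.4  0.   0.2] M [-0.01 -0.02 -0.03] gap 39.7 grip 0.0 j6 -71.5
tool shift mm [ 0.9  2.1 20.6]
```

View pics/b1.png

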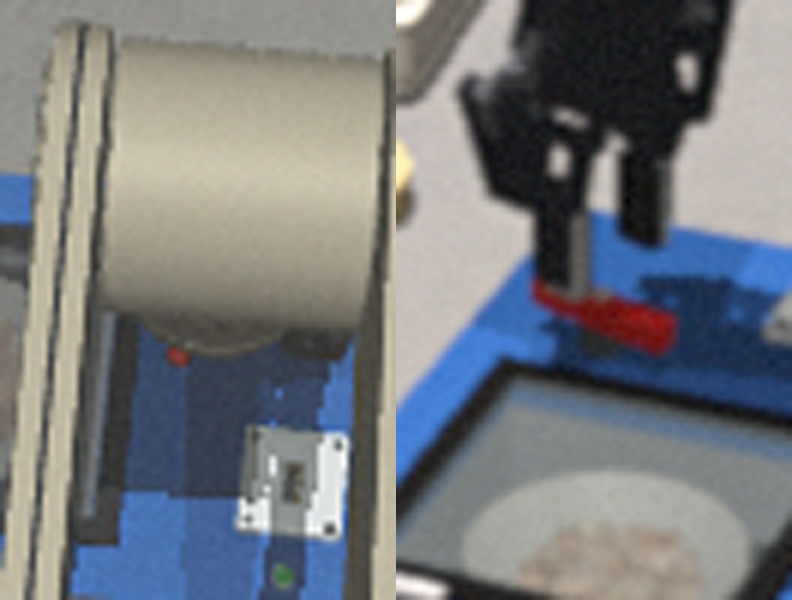

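The right (side) panel shows the fingers on both sides of the bar, with the near fingertip at about (565,290) and the bar centred near (605,315). I'll lower and close.

>>> {"fn": "carry_out", "kwargs": {
  "commands": [
    {"jaw":0.04,"translation":[0.001,0.002,0],"spin":0},
    {"jaw":0.04,"translation":[0,0,0.01],"spin":0},
    {"jaw":0.04,"translation":[0,0,0.01],"spin":0},
    {"jaw":0.01,"translation":[0,0,0],"spin":0},
    {"jaw":0.01,"translation":[0,0,0],"spin":0},
    {"jaw":0.01,"translation":[0,0,0],"spin":0},
    {"jaw":0.01,"translation":[0,0,0],"spin":0},
    {"jaw":0.01,"translation":[0,0,0],"spin":0}
  ],
  "squeeze": 20
}}

```text
time: 6.62
tool_pos: [579.3, -6.2, 80.1]
tcp_rot: [-179.9, -0.1, 155.6]
ft_force: [-2.9, -3.7, -5.4]
finger_gap: 11.7
grip_force: 22.3
```

```bash
python3 d.py 581.5 -6 82
```

```text
t 6.6167 pos [579.3  -6.2  80.1] rot [-1.7988e+02 -1.5000e-01  1.5564e+02] F [-2.9 -3.7 -5.4] M [-0.62  0.45 -0.07] gap 11.7 grip 22.3 j6 -71.3
tool shift mm [-1.9  1.1 -1.9]
```

>>> {"fn": "carry_out", "kwargs": {
  "commands": [
    {"jaw":0.01,"translation":[0,0,0],"spin":0.1},
    {"jaw":0.01,"translation":[0,0,0],"spin":0.1},
    {"jaw":0.01,"translation":[0,0,0],"spin":0.1},
    {"jaw":0.01,"translation":[0,0,0],"spin":0.1},
    {"jaw":0.01,"translation":[0,0,0],"spin":0.1},
    {"jaw":0.01,"translation":[0,0,0],"spin":0.1},
    {"jaw":0.01,"translation":[0,0,0],"spin":0.1},
    {"jaw":0.01,"translation":[0,0,0],"spin":0.1}
  ]
}}

```text
time: 7.28
tool_pos: [581.0, -4.6, 80.2]
tcp_rot: [179.9, -0.1, 109.6]
ft_force: [7.8, 3.3, -12.0]
finger_gap: 11.0
grip_force: 21.5
```

>>> {"fn": "carry_out", "kwargs": {
  "commands": [
    {"jaw":0.01,"translation":[0,0,0],"spin":0.1},
    {"jaw":0.01,"translation":[0,0,0],"spin":0.1},
    {"jaw":0.01,"translation":[0,0,0],"spin":0.1},
    {"jaw":0.01,"translation":[0,0,0],"spin":0.1},
    {"jaw":0.01,"translation":[0,0,0],"spin":0.1},
    {"jaw":0.01,"translation":[0,0,0],"spin":0},
    {"jaw":0.01,"translation":[0,0,0],"spin":0},
    {"jaw":0.01,"translation":[0,0,0],"spin":0}
  ]
}}

```text
time: 7.95
tool_pos: [582.5, -4.4, 80.4]
tcp_rot: [179.8, -0.1, 81.2]
ft_force: [15.2, 2.8, -18.3]
finger_gap: 11.2
grip_force: 20.8
```

```bash
python3 d.py
```

```text
t 7.95 pos [582.5  -4.4  80.4] rot [ 1.7978e+02 -1.3000e-01  8.1190e+01] F [ 15.2   2.8 -18.3] M [ 0.67 -2.48 -0.  ] gap 11.2 grip 20.8 j6 3.2
```

>>> {"fn": "carry_out", "kwargs": {
  "commands": [
    {"jaw":0.01,"translation":[0,0,0],"spin":0.02},
    {"jaw":0.01,"translation":[0,0,0],"spin":0},
    {"jaw":0.04,"translation":[0,0,0],"spin":0},
    {"jaw":0.04,"translation":[0,0,0],"spin":0},
    {"jaw":0.04,"translation":[0,0,0],"spin":0},
    {"jaw":0.04,"translation":[0,0,0],"spin":0},
    {"jaw":0.04,"translation":[0,0,-0.01],"spin":0},
    {"jaw":0.04,"translation":[0,0,-0.02],"spin":0}
  ]
}}

```text
time: 8.62
tool_pos: [578.6, -5.4, 109.4]
tcp_rot: [-179.7, 0.0, 80.0]
ft_force: [0.9, -0.1, -0.6]
finger_gap: 39.6
grip_force: 0.0
```

>>> {"fn": "carry_out", "kwargs": {
  "commands": [
    {"jaw":0.04,"translation":[0,0,-0.035],"spin":-0.12},
    {"jaw":0.04,"translation":[0,0,-0.035],"spin":-0.12},
    {"jaw":0.04,"translation":[0,0,-0.03],"spin":-0.12},
    {"jaw":0.04,"translation":[0,0,0],"spin":-0.12},
    {"jaw":0.04,"translation":[0,0,0],"spin":-0.12},
    {"jaw":0.04,"translation":[0,0,0],"spin":-0.12},
    {"jaw":0.04,"translation":[0,0,0],"spin":-0.12},
    {"jaw":0.04,"translation":[0,0,0],"spin":-0.12}
  ]
}}

```text
time: 9.28
tool_pos: [580.8, -5.6, 212.6]
tcp_rot: [180.0, 0.0, 135.4]
ft_force: [-0.7, -0.2, -0.2]
finger_gap: 40.2
grip_force: 0.0
```

>>> {"fn": "carry_out", "kwargs": {
  "commands": [
    {"jaw":0.04,"translation":[0,0,0],"spin":-0.12},
    {"jaw":0.04,"translation":[0,0,0],"spin":-0.12},
    {"jaw":0.04,"translation":[0,0,0],"spin":-0.12},
    {"jaw":0.04,"translation":[0,0,0],"spin":-0.06},
    {"jaw":0.04,"translation":[0,0,0],"spin":0},
    {"jaw":0.04,"translation":[0,0,0],"spin":0},
    {"jaw":0.04,"translation":[0,0,0],"spin":0},
    {"jaw":0.04,"translation":[0,0,0],"spin":0}
  ]
}}

```text
time: 9.95
tool_pos: [580.7, -5.6, 211.6]
tcp_rot: [180.0, 0.0, 159.0]
ft_force: [-0.1, 0.3, -0.4]
finger_gap: 40.2
grip_force: 0.0
```

```bash
python3 d.py 440 -310.5 120
```

```text
t 9.95 pos [580.7  -5.6 211.6] rot [1.7999e+02 2.0000e-02 1.5900e+02] F [-0.1  0.3 -0.4] M [ 0.01  0.01 -0.02] gap 40.2 grip 0.0 j6 -74.6
tool shift mm [  22.1 -335.1   91.6]
```

>>> {"fn": "carry_out", "kwargs": {
  "commands": [
    {"jaw":0.04,"translation":[0.0025,-0.037,0],"spin":0},
    {"jaw":0.04,"translation":[0.0025,-0.037,0],"spin":0},
    {"jaw":0.04,"translation":[0.0025,-0.037,0],"spin":0},
    {"jaw":0.04,"translation":[0.0025,-0.037,0],"spin":0},
    {"jaw":0.04,"translation":[0.0025,-0.037,0],"spin":0},
    {"jaw":0.04,"translation":[0.0025,-0.037,0],"spin":0},
    {"jaw":0.04,"translation":[0.0025,-0.037,0],"spin":0},
    {"jaw":0.04,"translation":[0.0025,-0.037,0],"spin":0}
  ]
}}

```text
time: 10.62
tool_pos: [455.4, -276.4, 211.6]
tcp_rot: [-180.0, 0.0, 159.0]
ft_force: [-0.5, 0.5, 0.2]
finger_gap: 39.8
grip_force: 0.0
```

>>> {"fn": "carry_out", "kwargs": {
  "commands": [
    {"jaw":0.04,"translation":[0.002,-0.03,0],"spin":0},
    {"jaw":0.04,"translation":[0,-0.009,0.03],"spin":0},
    {"jaw":0.04,"translation":[0,0,0.03],"spin":0},
    {"jaw":0.04,"translation":[0,0,0.03],"spin":0},
    {"jaw":0.04,"translation":[0,0,0],"spin":0},
    {"jaw":0.04,"translation":[0,0,0],"spin":0},
    {"jaw":0.04,"translation":[0,0,0],"spin":0},
    {"jaw":0.04,"translation":[0,0,0],"spin":0}
  ]
}}

```text
time: 11.28
tool_pos: [442.1, -311.6, 124.1]
tcp_rot: [-179.9, 0.2, 159.1]
ft_force: [-0.9, 0.3, 0.2]
finger_gap: 40.2
grip_force: 0.0
```

```bash
python3 d.py 440 -310.5 46
python3 - <<'E'
from h import *
o=[]
for n,(x,y) in(("top",(337,240)),("side",(418,192))):
    p=r.snapshot(n);o.append(cv2.resize(p["pixels"][y-50:y+50,x-33:x+33],(396,600),interpolation=cv2.INTER_CUBIC))
cv2.imwrite("pics/k1.png",np.hstack(o))
im=p["pixels"]
E
```

```text
t 11.2833 pos [ 442.1 -311.6  124.1] rot [-179.92    0.22  159.11] F [-0.9  0.3  0.2] M [-0.01 -0.    0.08] gap 40.2 grip 0.0 j6 -109.7
tool shift mm [ 2.6  0.4 78.1]
```

View pics/k1.png

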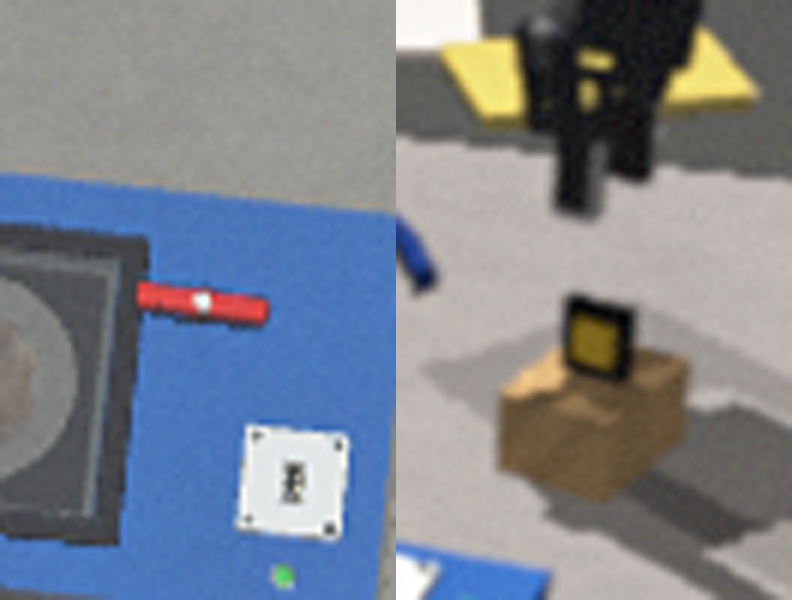

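The bar now lies across the lid edge (left panel, about (200,300)) and is square to it. The fingers are above the key (right panel, key at (600,335)). Next I descend and grip.

>>> {"fn": "carry_out", "kwargs": {
  "commands": [
    {"jaw":0.04,"translation":[0.0025,0,0],"spin":0},
    {"jaw":0.04,"translation":[0,0,0.025],"spin":0},
    {"jaw":0.04,"translation":[0,0,0.025],"spin":0},
    {"jaw":0.04,"translation":[0,0,0.015],"spin":0},
    {"jaw":0.04,"translation":[0,0,0.008],"spin":0},
    {"jaw":0.04,"translation":[0,0,0],"spin":0},
    {"jaw":0.04,"translation":[0,0,0],"spin":0},
    {"jaw":0.04,"translation":[0,0,0],"spin":0}
  ]
}}

```text
time: 12.05
tool_pos: [439.2, -310.5, 49.9]
tcp_rot: [-180.0, 0.1, 159.1]
ft_force: [0.3, -0.3, 0.1]
finger_gap: 39.9
grip_force: 0.0
```

```bash
python3 d.py 440 -310.5 46
```

```text
t 12.05 pos [ 439.2 -310.5   49.9] rot [-1.7995e+02  1.3000e-01  1.5910e+02] F [ 0.3 -0.3  0.1] M [ 0.02 -0.02  0.01] gap 39.9 grip 0.0 j6 -109.8
tool shift mm [-0.7  0.3  3.9]
```

>>> {"fn": "carry_out", "kwargs": {
  "commands": [
    {"jaw":0.04,"translation":[-0.001,0,0.002],"spin":0},
    {"jaw":0.005,"translation":[0,0,0],"spin":0},
    {"jaw":0.005,"translation":[0,0,0],"spin":0},
    {"jaw":0.005,"translation":[0,0,0],"spin":0},
    {"jaw":0.005,"translation":[0,0,0],"spin":0},
    {"jaw":0.005,"translation":[0,0,0],"spin":0},
    {"jaw":0.005,"translation":[0,0,0],"spin":0},
    {"jaw":0.005,"translation":[0,0,0],"spin":0}
  ],
  "squeeze": 30
}}

```text
time: 12.72
tool_pos: [439.5, -310.4, 46.8]
tcp_rot: [-180.0, 0.0, 159.1]
ft_force: [-1.2, 0.3, 6.1]
finger_gap: 9.8
grip_force: 34.5
```

>>> {"fn": "carry_out", "kwargs": {
  "commands": [
    {"jaw":0.005,"translation":[0,0,0],"spin":0},
    {"jaw":0.005,"translation":[0,0,0],"spin":0},
    {"jaw":0.005,"translation":[0,0,0],"spin":0},
    {"jaw":0.005,"translation":[0,0,0],"spin":0},
    {"jaw":0.005,"translation":[0,0,0],"spin":0},
    {"jaw":0.005,"translation":[0,0,0],"spin":0},
    {"jaw":0.005,"translation":[0,0,0],"spin":0},
    {"jaw":0.005,"translation":[0,0,0],"spin":0}
  ],
  "squeeze": 90
}}

```text
time: 13.38
tool_pos: [439.6, -310.5, 47.0]
tcp_rot: [-180.0, 0.1, 159.1]
ft_force: [-0.9, 0.1, 6.0]
finger_gap: 8.6
grip_force: 87.8
```

```bash
python3 d.py 440 -310.5 170
```

```text
t 13.3833 pos [ 439.6 -310.5   47. ] rot [-1.7998e+02  5.0000e-02  1.5910e+02] F [-0.9  0.1  6. ] M [0.02 0.14 0.04] gap 8.6 grip 87.8 j6 -109.8
tool shift mm [-5.00e-01  1.00e-01 -1.23e+02]
```

>>> {"fn": "carry_out", "kwargs": {
  "commands": [
    {"jaw":0.005,"translation":[0,0,-0.01],"spin":0},
    {"jaw":0.005,"translation":[0,0,-0.02],"spin":0},
    {"jaw":0.005,"translation":[0,0,-0.03],"spin":0},
    {"jaw":0.005,"translation":[0,0,-0.03],"spin":0},
    {"jaw":0.005,"translation":[0,0,-0.03],"spin":0},
    {"jaw":0.005,"translation":[0,0,-0.01],"spin":-0.115},
    {"jaw":0.005,"translation":[0,0,0],"spin":-0.12},
    {"jaw":0.005,"translation":[0,0,0],"spin":0}
  ]
}}

```text
time: 14.05
tool_pos: [439.7, -310.4, 178.0]
tcp_rot: [-179.9, 0.1, 172.9]
ft_force: [-0.4, -0.8, -1.3]
finger_gap: 8.7
grip_force: 89.6
```

```bash
python3 d.py 496.2 -48.9 150
```

```text
t 14.05 pos [ 439.7 -310.4  178. ] rot [-1.7994e+02  1.1000e-01  1.7290e+02] F [-0.4 -0.8 -1.3] M [-0.01  0.01  0.04] gap 8.7 grip 89.6 j6 -123.6
tool shift mm [-23.7 266.5  27.7]
```

>>> {"fn": "carry_out", "kwargs": {
  "commands": [
    {"jaw":0.005,"translation":[-0.003,0.033,0],"spin":0},
    {"jaw":0.005,"translation":[-0.003,0.033,0],"spin":0},
    {"jaw":0.005,"translation":[-0.003,0.033,0],"spin":0},
    {"jaw":0.005,"translation":[-0.003,0.033,0],"spin":0},
    {"jaw":0.005,"translation":[-0.003,0.033,0],"spin":0},
    {"jaw":0.005,"translation":[-0.003,0.033,0],"spin":0},
    {"jaw":0.005,"translation":[-0.003,0.033,0],"spin":0},
    {"jaw":0.005,"translation":[-0.003,0.033,0],"spin":0}
  ]
}}

```text
time: 14.72
tool_pos: [496.4, -49.6, 175.5]
tcp_rot: [180.0, -0.1, 172.3]
ft_force: [0.4, -0.2, -0.7]
finger_gap: 8.6
grip_force: 89.5
```

>>> {"fn": "carry_out", "kwargs": {
  "commands": [
    {"jaw":0.005,"translation":[0,0.0025,0.015],"spin":0},
    {"jaw":0.005,"translation":[0,0,0.015],"spin":0.005},
    {"jaw":0.005,"translation":[0,0,0.01],"spin":0},
    {"jaw":0.005,"translation":[0,0,0],"spin":0},
    {"jaw":0.005,"translation":[0,0,0],"spin":0},
    {"jaw":0.005,"translation":[0,0,0],"spin":0},
    {"jaw":0.005,"translation":[0,0,0],"spin":0},
    {"jaw":0.005,"translation":[0,0,0],"spin":0}
  ]
}}

```text
time: 15.38
tool_pos: [498.0, -49.4, 137.2]
tcp_rot: [-180.0, 0.1, 172.2]
ft_force: [0.1, 0.1, -0.7]
finger_gap: 8.6
grip_force: 89.6
```

```bash
python3 d.py 496.2 -48.9 113
python3 - <<'E'
from h import *
p=r.snapshot("side");x,y=378,222
cv2.imwrite("pics/k2.png",cv2.resize(p["pixels"][y-30:y+30,x-40:x+40],(800,600),interpolation=cv2.INTER_CUBIC))
s=r.sense()["tool_pos"]
for n,X in(("tip",s-[0,0,38]),("keyway",(496.2,-48.9,75))):print(n,((proj(p,X)-[x-40,y-30]+.5)*10).round())
for t in("switch_key","keyway"):print([(np.round(q["xy"],1),round(q["score"],2)) for q in r.landmark_of(p,t)[:2]])
E
```

```text
t 15.3833 pos [498.  -49.4 137.2] rot [-1.8000e+02  8.0000e-02  1.7221e+02] F [ 0.1  0.1 -0.7] M [ 0.03 -0.    0.01] gap 8.6 grip 89.6 j6 -93.8
tool shift mm [ 1.9  0.3 24.2]
tip [398. 382.]
keyway [402. 475.]
[(array([378.9, 228.8]), 0.54)]
[(array([378.8, 239.6]), 0.92)]
```

View pics/k2.png

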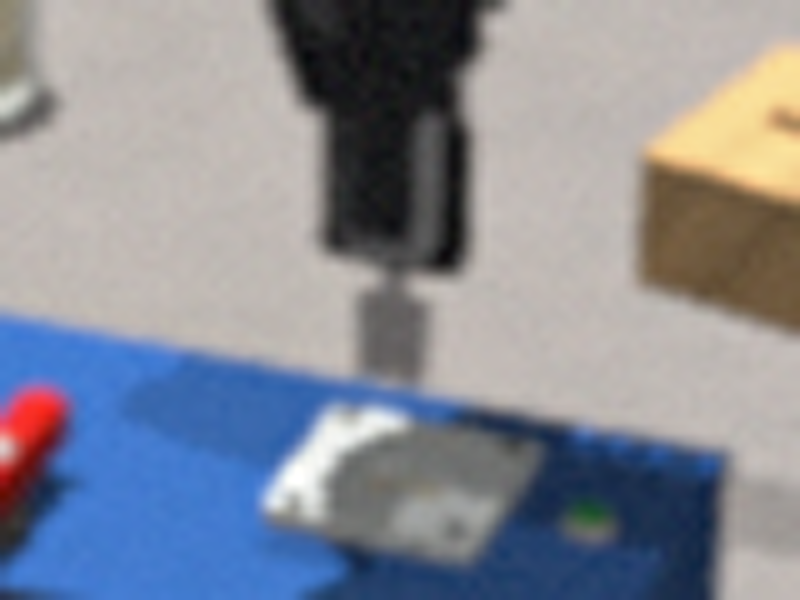

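The blade tip is at crop (392,378) and the plate centre at about (405,482). The tip sits about 3 mm too far along world +x, so I'll correct that and descend.

>>> {"fn": "carry_out", "kwargs": {
  "commands": [
    {"jaw":0.005,"translation":[0.003,0,0],"spin":-0.005},
    {"jaw":0.005,"translation":[0,0,0.01],"spin":0},
    {"jaw":0.005,"translation":[0,0,0.006],"spin":0},
    {"jaw":0.005,"translation":[0,0,0],"spin":0},
    {"jaw":0.005,"translation":[0,0,0],"spin":0},
    {"jaw":0.005,"translation":[0,0,0],"spin":0},
    {"jaw":0.005,"translation":[0,0,0],"spin":0},
    {"jaw":0.005,"translation":[0,0,0],"spin":0}
  ]
}}

```text
time: 16.2
tool_pos: [494.8, -48.6, 120.6]
tcp_rot: [-180.0, 0.0, 172.6]
ft_force: [0.1, 0.1, -0.4]
finger_gap: 8.8
grip_force: 89.6
```

```bash
python3 d.py 495.5 -48.9 113
python3 - <<'E'
from h import *
p=r.snapshot("side");x,y=378,222
cv2.imwrite("pics/k3.png",cv2.resize(p["pixels"][y-30:y+30,x-40:x+40],(800,600),interpolation=cv2.INTER_CUBIC))
s=r.sense()["tool_pos"]
for n,X in(("tip",s-[0,0,38]),("keyway",(496.2,-48.9,75))):print(n,((proj(p,X)-[x-40,y-30]+.5)*10).round())
E
```

```text
t 16.2 pos [494.8 -48.6 120.6] rot [-1.8000e+02  3.0000e-02  1.7257e+02] F [ 0.1  0.1 -0.4] M [ 0.02  0.01 -0.01] gap 8.8 grip 89.6 j6 -94.1
tool shift mm [-0.7 -0.2  7.6]
tip [409. 448.]
keyway [402. 475.]
```

View pics/k3.png

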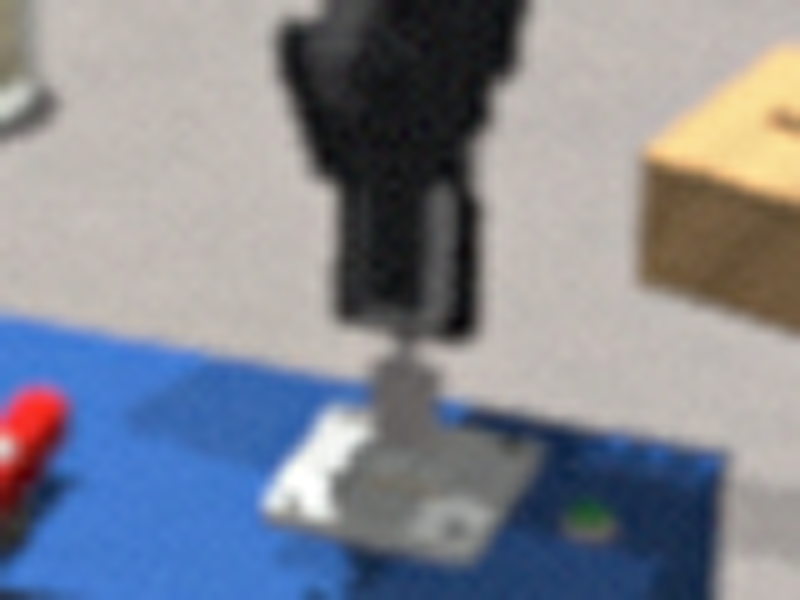

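The tip at (405,448) is just above the plate's centre. I'll descend slowly and watch the force.

>>> {"fn": "carry_out", "kwargs": {
  "commands": [
    {"jaw":0.005,"translation":[-0.0005,0,0.003],"spin":0},
    {"jaw":0.005,"translation":[0,0,0.003],"spin":0},
    {"jaw":0.005,"translation":[0,0,0.002],"spin":0},
    {"jaw":0.005,"translation":[0,0,0.001],"spin":0},
    {"jaw":0.005,"translation":[0,0,0.001],"spin":0},
    {"jaw":0.005,"translation":[0,0,0.001],"spin":0},
    {"jaw":0.005,"translation":[0,0,0],"spin":0},
    {"jaw":0.005,"translation":[0,0,0],"spin":0}
  ]
}}

```text
time: 16.92
tool_pos: [495.0, -48.6, 109.3]
tcp_rot: [180.0, -0.0, 172.6]
ft_force: [-0.8, 0.2, -0.2]
finger_gap: 8.4
grip_force: 89.6
```

```bash
python3 d.py 495.5 -48.9 82
```

```text
t 16.9167 pos [495.  -48.6 109.3] rot [180.    -0.   172.56] F [-0.8  0.2 -0.2] M [0.06 0.02 0.01] gap 8.4 grip 89.6 j6 -94.1
tool shift mm [-0.5 -0.2 27.3]
```

>>> {"fn": "carry_out", "kwargs": {
  "commands": [
    {"jaw":0.005,"translation":[0,0,0.002],"spin":0},
    {"jaw":0.005,"translation":[0,0,0.002],"spin":0},
    {"jaw":0.005,"translation":[0,0,0.001],"spin":0},
    {"jaw":0.005,"translation":[0,0,0.001],"spin":0},
    {"jaw":0.005,"translation":[0,0,0.001],"spin":0},
    {"jaw":0.005,"translation":[0,0,0.001],"spin":0},
    {"jaw":0.005,"translation":[0,0,0],"spin":0},
    {"jaw":0.005,"translation":[0,0,0],"spin":0}
  ]
}}

```text
time: 17.58
tool_pos: [494.9, -48.7, 101.2]
tcp_rot: [-180.0, -0.0, 172.6]
ft_force: [-0.0, -0.3, -1.2]
finger_gap: 8.6
grip_force: 89.5
```

>>> {"fn": "carry_out", "kwargs": {
  "commands": [
    {"jaw":0.005,"translation":[0,0,0.001],"spin":0},
    {"jaw":0.005,"translation":[0,0,0.001],"spin":0},
    {"jaw":0.005,"translation":[0,0,0.001],"spin":0},
    {"jaw":0.005,"translation":[0,0,0.001],"spin":0},
    {"jaw":0.005,"translation":[0,0,0.001],"spin":0},
    {"jaw":0.005,"translation":[0,0,0],"spin":0},
    {"jaw":0.005,"translation":[0,0,0],"spin":0},
    {"jaw":0.005,"translation":[0,0,0],"spin":0}
  ]
}}

```text
time: 18.25
tool_pos: [495.5, -49.1, 96.8]
tcp_rot: [-180.0, 0.1, 172.6]
ft_force: [-0.8, -3.8, 3.4]
finger_gap: 8.8
grip_force: 90.1
```

```bash
python3 d.py 495.5 -48.9 82
```

```text
t 18.25 pos [495.5 -49.1  96.8] rot [-1.7996e+02  7.0000e-02  1.7256e+02] F [-0.8 -3.8  3.4] M [-0.85 -0.06  0.02] gap 8.8 grip 90.1 j6 -94.1
tool shift mm [ 0.1  0.2 14.8]
```

>>> {"fn": "carry_out", "kwargs": {
  "commands": [
    {"jaw":0.005,"translation":[0,-0.0005,0.001],"spin":0},
    {"jaw":0.005,"translation":[0,0,0.001],"spin":0},
    {"jaw":0.005,"translation":[0,0,0.001],"spin":0},
    {"jaw":0.005,"translation":[0,0,0.001],"spin":0},
    {"jaw":0.005,"translation":[0,0,0.001],"spin":0},
    {"jaw":0.005,"translation":[0,0,0],"spin":0},
    {"jaw":0.005,"translation":[0,0,0],"spin":0},
    {"jaw":0.005,"translation":[0,0,0],"spin":0}
  ]
}}

```text
time: 18.92
tool_pos: [494.6, -49.0, 90.8]
tcp_rot: [180.0, -0.0, 172.6]
ft_force: [2.1, -2.2, -0.9]
finger_gap: 8.5
grip_force: 89.6
```

```bash
python3 d.py 495.5 -48.9 82
```

```text
t 18.9167 pos [494.6 -49.   90.8] rot [ 1.7999e+02 -5.0000e-02  1.7256e+02] F [ 2.1 -2.2 -0.9] M [-0.3  -0.26 -0.02] gap 8.5 grip 89.6 j6 -94.1
tool shift mm [-0.9  0.2  8.8]
```

>>> {"fn": "carry_out", "kwargs": {
  "commands": [
    {"jaw":0.005,"translation":[0,0,0.001],"spin":0},
    {"jaw":0.005,"translation":[0,0,0.001],"spin":0},
    {"jaw":0.005,"translation":[0,0,0.001],"spin":0},
    {"jaw":0.005,"translation":[0,0,0.001],"spin":0},
    {"jaw":0.005,"translation":[0,0,0.001],"spin":0},
    {"jaw":0.005,"translation":[0,0,0],"spin":0},
    {"jaw":0.005,"translation":[0,0,0],"spin":0},
    {"jaw":0.005,"translation":[0,0,0],"spin":0}
  ]
}}

```text
time: 19.58
tool_pos: [495.6, -49.2, 86.7]
tcp_rot: [180.0, 0.1, 172.6]
ft_force: [2.6, -1.6, 2.9]
finger_gap: 8.5
grip_force: 90.3
```

```bash
python3 d.py 495.5 -48.9 82
```

```text
t 19.5833 pos [495.6 -49.2  86.7] rot [1.8000e+02 9.0000e-02 1.7256e+02] F [ 2.6 -1.6  2.9] M [-0.27 -0.72 -0.08] gap 8.5 grip 90.3 j6 -94.1
tool shift mm [0.2 0.3 4.7]
```

>>> {"fn": "carry_out", "kwargs": {
  "commands": [
    {"jaw":0.005,"translation":[0,0,0.001],"spin":0},
    {"jaw":0.005,"translation":[0,0,0.001],"spin":0},
    {"jaw":0.005,"translation":[0,0,0.001],"spin":0},
    {"jaw":0.005,"translation":[0,0,0.001],"spin":0},
    {"jaw":0.005,"translation":[0,0,0.001],"spin":0},
    {"jaw":0.005,"translation":[0,0,0],"spin":0},
    {"jaw":0.005,"translation":[0,0,0],"spin":0},
    {"jaw":0.005,"translation":[0,0,0],"spin":0}
  ]
}}

```text
time: 20.25
tool_pos: [495.0, -49.1, 81.9]
tcp_rot: [-180.0, -0.0, 172.6]
ft_force: [-1.9, -2.1, 8.9]
finger_gap: 8.3
grip_force: 91.4
```

```bash
python3 d.py 495.5 -48.9 82
python3 - <<'E'
from h import *
p=r.snapshot("side");x,y=378,222
cv2.imwrite("pics/k4.png",cv2.resize(p["pixels"][y-30:y+30,x-40:x+40],(800,600),interpolation=cv2.INTER_CUBIC))
E
```

```text
t 20.25 pos [495.  -49.1  81.9] rot [-180.     -0.    172.56] F [-1.9 -2.1  8.9] M [-0.2   0.16 -0.05] gap 8.3 grip 91.4 j6 -94.1
tool shift mm [-0.5  0.3 -0.1]
```

View pics/k4.png

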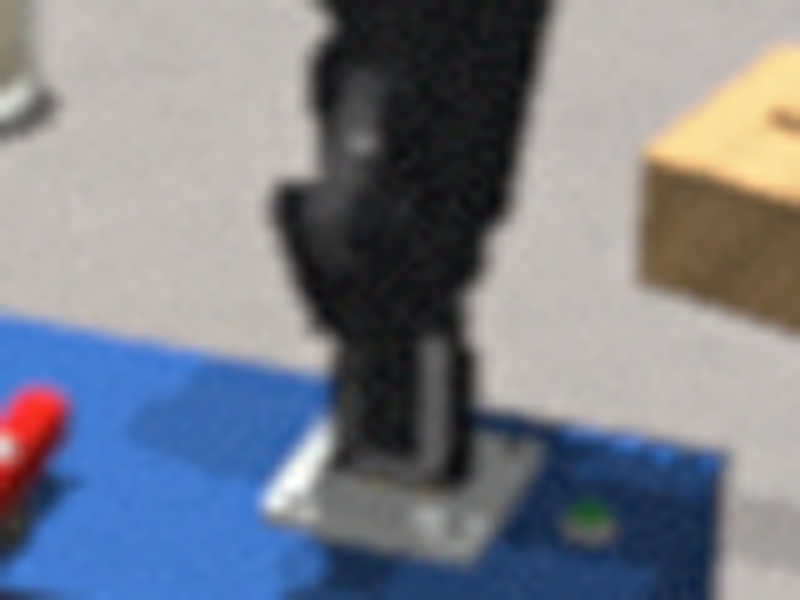

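The hand is now nearly at the plate (fingertips at about (400,475)). I'll push a little more to confirm the key is seated.

>>> {"fn": "carry_out", "kwargs": {
  "commands": [
    {"jaw":0.005,"translation":[0,0,0.0005],"spin":0},
    {"jaw":0.005,"translation":[0,0,0.0005],"spin":0},
    {"jaw":0.005,"translation":[0,0,0],"spin":0},
    {"jaw":0.005,"translation":[0,0,0],"spin":0},
    {"jaw":0.005,"translation":[0,0,0],"spin":0},
    {"jaw":0.005,"translation":[0,0,0],"spin":0},
    {"jaw":0.005,"translation":[0,0,0],"spin":0},
    {"jaw":0.005,"translation":[0,0,0],"spin":0}
  ]
}}

```text
time: 20.97
tool_pos: [495.0, -49.1, 81.9]
tcp_rot: [-180.0, -0.0, 172.6]
ft_force: [-6.2, -0.9, 19.1]
finger_gap: 8.5
grip_force: 92.8
```

>>> {"fn": "carry_out", "kwargs": {
  "commands": [
    {"jaw":0.005,"translation":[0,0,0.0005],"spin":0},
    {"jaw":0.005,"translation":[0,0,0.0005],"spin":0},
    {"jaw":0.005,"translation":[0,0,0],"spin":0},
    {"jaw":0.005,"translation":[0,0,0],"spin":0},
    {"jaw":0.005,"translation":[0,0,0],"spin":0},
    {"jaw":0.005,"translation":[0,0,0],"spin":0},
    {"jaw":0.005,"translation":[0,0,0],"spin":0},
    {"jaw":0.005,"translation":[0,0,0],"spin":0}
  ]
}}

```text
time: 21.63
tool_pos: [495.1, -49.1, 81.8]
tcp_rot: [-180.0, -0.0, 172.6]
ft_force: [-12.2, 0.6, 27.7]
finger_gap: 8.9
grip_force: 94.3
```

```bash
python3 d.py 495.5 -48.9 82
```

```text
t 21.6333 pos [495.1 -49.1  81.8] rot [-1.7999e+02 -1.0000e-02  1.7257e+02] F [-12.2   0.6  27.7] M [ 0.08  1.82 -0.02] gap 8.9 grip 94.3 j6 -94.1
tool shift mm [-0.4  0.3 -0.2]
```

The key stopped at TCP z = 81.8 with rising force. The predicted home position is 82, so it is home. I'll ease the push and turn.

>>> {"fn": "carry_out", "kwargs": {
  "commands": [
    {"jaw":0.005,"translation":[0,0,-0.001],"spin":0},
    {"jaw":0.005,"translation":[0,0,0],"spin":0.08},
    {"jaw":0.005,"translation":[0,0,0],"spin":0.08},
    {"jaw":0.005,"translation":[0,0,0],"spin":0.08},
    {"jaw":0.005,"translation":[0,0,0],"spin":0.08},
    {"jaw":0.005,"translation":[0,0,0],"spin":0.08},
    {"jaw":0.005,"translation":[0,0,0],"spin":0},
    {"jaw":0.005,"translation":[0,0,0],"spin":0}
  ],
  "squeeze": 100
}}

```text
time: 22.3
tool_pos: [495.5, -49.1, 81.9]
tcp_rot: [180.0, 0.1, 149.6]
ft_force: [-3.1, 0.0, 15.7]
finger_gap: 8.6
grip_force: 98.5
```

```bash
python3 d.py
```

```text
t 22.3 pos [495.5 -49.1  81.9] rot [1.7998e+02 6.0000e-02 1.4962e+02] F [-3.1  0.  15.7] M [-0.11  0.59 -0.03] gap 8.6 grip 98.5 j6 -71.2
```

>>> {"fn": "carry_out", "kwargs": {
  "commands": [
    {"jaw":0.005,"translation":[0,0,0],"spin":0.1},
    {"jaw":0.005,"translation":[0,0,0],"spin":0.1},
    {"jaw":0.005,"translation":[0,0,0],"spin":0.1},
    {"jaw":0.005,"translation":[0,0,0],"spin":0.1},
    {"jaw":0.005,"translation":[0,0,0],"spin":0.1},
    {"jaw":0.005,"translation":[0,0,0],"spin":0.1},
    {"jaw":0.005,"translation":[0,0,0],"spin":0},
    {"jaw":0.005,"translation":[0,0,0],"spin":0}
  ]
}}

```text
time: 22.97
tool_pos: [495.8, -49.0, 81.9]
tcp_rot: [179.9, 0.0, 115.2]
ft_force: [-1.9, 0.2, 14.0]
finger_gap: 8.7
grip_force: 98.3
```

```bash
python3 d.py
```

```text
t 22.9667 pos [495.8 -49.   81.9] rot [1.7991e+02 4.0000e-02 1.1523e+02] F [-1.9  0.2 14. ] M [ 0.    0.33 -0.05] gap 8.7 grip 98.3 j6 -36.8
```

>>> {"fn": "carry_out", "kwargs": {
  "commands": [
    {"jaw":0.005,"translation":[0,0,0],"spin":0.1},
    {"jaw":0.005,"translation":[0,0,0],"spin":0.1},
    {"jaw":0.005,"translation":[0,0,0],"spin":0.1},
    {"jaw":0.005,"translation":[0,0,0],"spin":0.1},
    {"jaw":0.005,"translation":[0,0,0],"spin":0.1},
    {"jaw":0.005,"translation":[0,0,0],"spin":0.07},
    {"jaw":0.005,"translation":[0,0,0],"spin":0},
    {"jaw":0.005,"translation":[0,0,0],"spin":0}
  ]
}}

```text
time: 23.63
tool_pos: [496.2, -49.0, 81.9]
tcp_rot: [179.9, -0.0, 82.6]
ft_force: [1.0, 0.4, 12.7]
finger_gap: 8.4
grip_force: 98.0
```

```bash
python3 d.py
```

```text
t 23.6333 pos [496.2 -49.   81.9] rot [ 1.7985e+02 -2.0000e-02  8.2590e+01] F [ 1.   0.4 12.7] M [ 0.01 -0.18 -0.06] gap 8.4 grip 98.0 j6 -4.2
```

>>> {"fn": "carry_out", "kwargs": {
  "commands": [
    {"jaw":0.005,"translation":[0,0,0],"spin":0.05},
    {"jaw":0.005,"translation":[0,0,0],"spin":0.04},
    {"jaw":0.005,"translation":[0,0,0],"spin":0.03},
    {"jaw":0.005,"translation":[0,0,0],"spin":0},
    {"jaw":0.005,"translation":[0,0,0],"spin":0},
    {"jaw":0.005,"translation":[0,0,0],"spin":0},
    {"jaw":0.005,"translation":[0,0,0],"spin":0},
    {"jaw":0.005,"translation":[0,0,0],"spin":0}
  ]
}}

```text
time: 24.3
tool_pos: [496.3, -49.1, 81.9]
tcp_rot: [179.8, -0.0, 75.7]
ft_force: [0.7, 1.1, 12.6]
finger_gap: 8.4
grip_force: 97.9
```

```bash
python3 d.py
```

```text
t 24.3 pos [496.3 -49.1  81.9] rot [ 1.7985e+02 -3.0000e-02  7.5740e+01] F [ 0.7  1.1 12.6] M [-0.02 -0.21  0.04] gap 8.4 grip 97.9 j6 2.7
```

>>> {"fn": "carry_out", "kwargs": {
  "commands": [
    {"jaw":0.005,"translation":[0,0,0],"spin":0.02},
    {"jaw":0.005,"translation":[0,0,0],"spin":0.02},
    {"jaw":0.005,"translation":[0,0,0],"spin":0},
    {"jaw":0.005,"translation":[0,0,0],"spin":0},
    {"jaw":0.005,"translation":[0,0,0],"spin":0},
    {"jaw":0.005,"translation":[0,0,0],"spin":0},
    {"jaw":0.005,"translation":[0,0,0],"spin":0},
    {"jaw":0.005,"translation":[0,0,0],"spin":0}
  ]
}}

```text
time: 24.97
tool_pos: [496.3, -49.1, 81.9]
tcp_rot: [179.8, -0.0, 73.5]
ft_force: [2.0, -0.2, 11.5]
finger_gap: 8.5
grip_force: 97.9
```

```bash
python3 d.py
```

```text
t 24.9667 pos [496.3 -49.1  81.9] rot [ 1.7984e+02 -4.0000e-02  7.3450e+01] F [ 2.  -0.2 11.5] M [ 0.   -0.2   0.09] gap 8.5 grip 97.9 j6 5.0
```

>>> {"fn": "carry_out", "kwargs": {
  "commands": [
    {"jaw":0.005,"translation":[0,0,0],"spin":0.02},
    {"jaw":0.005,"translation":[0,0,0],"spin":0.02},
    {"jaw":0.005,"translation":[0,0,0],"spin":0},
    {"jaw":0.005,"translation":[0,0,0],"spin":0},
    {"jaw":0.005,"translation":[0,0,0],"spin":0},
    {"jaw":0.005,"translation":[0,0,0],"spin":0},
    {"jaw":0.005,"translation":[0,0,0],"spin":0},
    {"jaw":0.005,"translation":[0,0,0],"spin":0}
  ]
}}

```text
time: 25.63
tool_pos: [496.3, -49.1, 81.9]
tcp_rot: [179.8, -0.0, 71.2]
ft_force: [2.0, -0.1, 12.7]
finger_gap: 8.1
grip_force: 97.9
```

Run:
```python
from h import *
M=[]
for i in range(6):
    p=r.snapshot("side");s=r.sense();M.append(s["wrist_torque"][2])
print(np.round(M,3),s["tcp_rot"],s["tool_pos"],s["ft_force"])
x,y=365,232
cv2.imwrite("pics/k5.png",cv2.resize(p["pixels"][y-45:y+45,x-60:x+60],(800,600),interpolation=cv2.INTER_CUBIC))
```

```text
[0.126 0.15  0.166 0.109 0.193 0.104] [ 1.79841881e+02 -4.51256888e-02  7.11650531e+01] [496.33170701 -49.0843522   81.91643848] [ 1.60583315 -0.15034954 11.77833469]
```

View pics/k5.png

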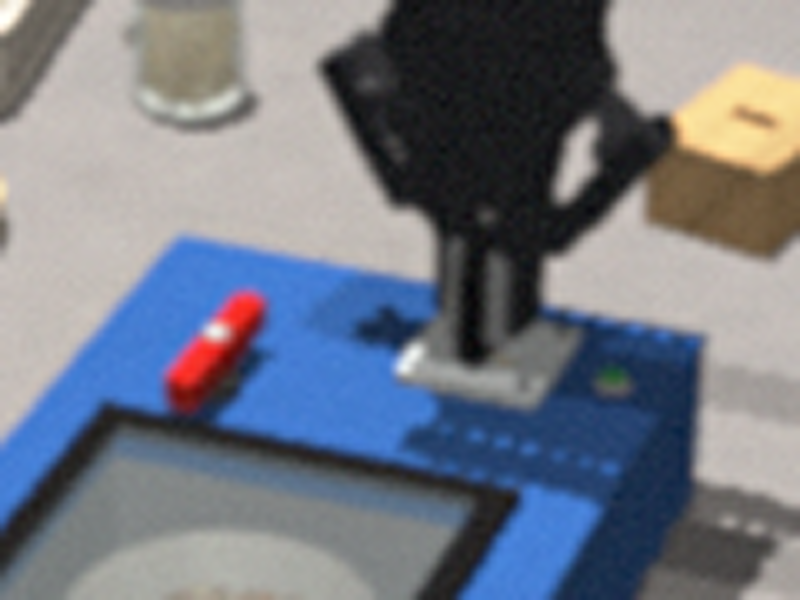

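The torque now climbs steadily (0.04, 0.09, then about 0.14 N m), so the play is used up and the plug is at its stop. I'll add a small margin and then check that it holds steady.

>>> {"fn": "carry_out", "kwargs": {
  "commands": [
    {"jaw":0.005,"translation":[0,0,0],"spin":0.02},
    {"jaw":0.005,"translation":[0,0,0],"spin":0.02},
    {"jaw":0.005,"translation":[0,0,0],"spin":0},
    {"jaw":0.005,"translation":[0,0,0],"spin":0},
    {"jaw":0.005,"translation":[0,0,0],"spin":0},
    {"jaw":0.005,"translation":[0,0,0],"spin":0},
    {"jaw":0.005,"translation":[0,0,0],"spin":0},
    {"jaw":0.005,"translation":[0,0,0],"spin":0}
  ]
}}

```text
time: 26.6
tool_pos: [496.4, -49.1, 81.9]
tcp_rot: [179.8, -0.0, 68.9]
ft_force: [1.2, -0.3, 12.1]
finger_gap: 9.0
grip_force: 97.9
```

Run:
```python
from h import *
M=[]
for i in range(6):
    p=r.snapshot("top");s=r.sense();M.append(s["wrist_torque"][2])
print(np.round(M,3),s["tcp_rot"],s["tool_pos"],s["ft_force"],s["grip_force"])
```

```text
[0.357 0.276 0.327 0.347 0.299 0.328] [ 1.79837713e+02 -4.40369920e-02  6.88911553e+01] [496.35881934 -49.11929066  81.93164026] [ 1.33330482 -0.83085358 11.88988381] 97.90288209915161
```

```bash
python3 -c "
from bench import r
print(r.hand_in())"
```

```text
the job is handed in; nothing more can be done
None
```

I handed the job in at about 27 s with the turnbutton across the lid edge and the key pushed home, turned to its stop and still gripped; the hand-in returned no verdict, so I don't know how it was judged.

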